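Slide the top shim plate off the stack and home against the stop

ROBOT

A 7-joint arm with a two-finger parallel gripper is mounted at the origin on the work surface. World frame = base frame: x ahead of the robot, y to its left, z up, the work surface at z = 0. Lengths are in m, angles in rad, forces in N, time in s.
With the tool pointing down it reaches from about 0.35 to 0.775 m from the base axis. Payload 3.1 kg.
Tool frame: the origin (TCP) lies at the very end of the fingers, on their centre line; the grasp point (between the pads) lies 19 mm behind it (bot.grasp_offset is the distance from the TCP to the grasp point, in m); z points along the fingers, y is the line along which they close (so a half turn about z gives the same grasp; the last joint's range is limited). The gripper opens to 85 mm and grips with 20 to 120 N. Pads are 22 mm wide; open, the fingers measure 114 mm over their backs; the gripper's body (76 mm by 85 mm) begins 54 mm behind the grasp point. The pads swing forward as they close: fully open they stand 13 mm farther back than shut.
Start: joints at [-1.231, 0.311, 0.014, 1.512, -0.004, 1.319, -0.027], TCP at [0.205, 0.51, 0.231] pointing down, gripper open.
Joint ranges: [-2.7, 2.7], [-0.3, 1.91], [-1.27, 1.3], [0.12, 2.57], [-1.44, 4.58], [0.2, 2.03], [-3.05, 3.05]. Speed limits (rad/s): [2.79, 2.79, 3.14, 3.14, 3.14, 3.14, 3.14].

INTERFACE

Orientations are given as a 3x3 rotation matrix whose columns are the frame's x, y, z axes.
In Python, from rig import bot gives the robot as it stands. The module is installed in compiled form; this text tells all that it offers.
- The arm moves only by the tool move_arm, never from a script. Its argument "steps" is a list of rows, each a list of 6 numbers: the shift along the tool's x, y, z in cm, then the turn, a rotation vector about the tool's x, y, z in degrees. In form: [[dx, dy, dz, rx, ry, rz], ...]. A call has 1 to 20 rows; each row is the pose to reach, as a shift and turn from the pose commanded when the call began, along the tool's axes at that moment; what a row does not reach only later rows make up. A row lasts 1/10 s, in which the tool goes at most 50 mm and 8.59 degrees, less where a joint would pass 70% of its speed; a pose out of reach is approached as far as the arm can. A call with a gripper value outside its range is refused whole. "claw" is the gripper's target within -1 to 1 (shut at 1, half-way at 0, fully open at -1), set as the call begins (left out, the last holds). The fingers move at their own pace and stop on an object; "newtons" is the grip in N (left out, the last holds). Time passes only in rows, so rows that repeat a pose let the fingers close. It gives the time, the measured TCP pose, the force, the opening and the grip force at its end, in the units of the state.
- bot.sense(): the state, without advancing time (a new reading comes with each control period).
- bot.snapshot(name): name is "side" or "top"; returns a dict with "color" (400x640x3 uint8, blue, green, red), "range_z" (400x640 float32, m along the optical axis (not along the pixel's ray), 0 where there is no reading), "fx", "fy", "cx", "cy" (pixels), "T" (4x4, takes a point from camera to world coordinates). Camera axes: x right, y up, looking along -z (the intrinsics and any distortion apply to the point x, -y, -z); pixel columns grow to the right and rows downward; lengths in m; the calibration is good to about 2 mm. A picture is of the moment at which its call begins.
- bot.job_done(): hands the job in; it is judged then, once.
The state is a dict: "time": time; "joint_positions": joint angles; "qd": joint speeds; "tau": joint torques, N m; "eef_pos": TCP position; "tool_rot": TCP orientation; "ft_force": force on the tool from outside, world axes, zero at the start; "moment": the same for the moment, N m; "width": finger opening in m; "grasp_force": force on a finger pad.
Only numpy, scipy, OpenCV 4.12 (cv2) and the standard library are available. Lean on these libraries where they do the work, as an engineer would, in place of code of your own. Each camera call takes 0.05 s, during which the arm holds its last target. There are 200 camera calls.

TASK

Slide the top slotted shim plate sideways off the stack, along the fixture's rails and onto the loading bed, until it lies flat on the bed with its front edge up against the end stop. Keep it lying on the stack and bed all the way (do not lift it), leave the two plates underneath where they are, press gently and do not ram the stop. Leave the preforms and the spanner alone, and let go at the end.

Things in the scene. Friction and masses are not known exactly. Their poses are not given: they have to be found in the camera images.
- fixture: Fixed dark steel fixture, base 330 x 130 mm. Origin: centre of its underside, on the bench. Its x axis is the sliding direction, plate magazine (-x) to grey loading bed (+x). Two side rails run its full length: inner faces at y = +-47.5 mm, 8 mm thick, tops at z = 28 mm. Bed: x = -24 to 165 mm, its top packed to a different height each time, z = 19 to 22.5 mm, not measured.
- magazine_floor (a point): Centre of the magazine's floor, fixture x = -85, z = 12 mm; the stack of three plates lies on it. The back wall (fixture x = -152 to -142 mm, top z = 36 mm) stands 6 mm above the stack; with the rails it covers the back and side edges of the top plate: only the upper face can be reached. The bed is 1.5 to 5 mm lower than the top plate's underside: the plate tips, then drops, as it comes off.
- plate_top: The top plate, loose: flat oiled aluminium shim 110 (x) x 90 (y) x 6 mm, about 0.15 kg, open slot 14 mm wide, 40 mm deep in its front (+x) edge. Origin: centre of underside, fixture z = 24 mm at the start; x axis along the fixture's. Rigid: go by force, not position. A press of 6 to 13 N drags it (friction about 0.15 below, 0.4 at the fingertips); over 25 N of finger force marks it.
- plate_front (a point): Middle of the top plate's front edge plane, 55 mm ahead (+x) of its origin, at mid thickness; it lies in the mouth of the slot.
- plate_mid: The middle plate, same shape, directly under the top plate; its upper face is at z = 24 mm in the fixture. Must stay within 4 mm of where it starts.
- plate_low: The lowest plate of the stack, same shape. Must stay within 4 mm of where it starts.
- stop: End stop: steel block 16 (x) x 60 mm with a screw head, fixed over the bed at a different place each time. Origin: middle of the face that meets the plate, 105 to 135 mm from the fixture's origin along x, at fixture z = 22 mm; axes as the fixture's. The block's top is 14 mm, the screw's 22 mm above the origin. Do not press the plate against it with more than 25 N.
- preform_a: Blue bottle preform, 101 mm tall, 38 mm wide at the foot, standing neck down on the bench. Bystander. Origin: centre of its foot.
- preform_b: Second blue preform, the same. Bystander. Origin: centre of its foot.
- spanner: Steel spanner, 160 mm long, lying on the bench beside the fixture. Bystander. Origin: under its middle; x axis along its length.
Not all that is in view belongs to the job. What is shaped like the plate_top but purple or turquoise is not meant.

How it is judged:
By the outcome, as a careful person would: the job done as asked, in the order asked, and still so for the second after the job is handed in, with the robot touching nothing.
It also fails if it takes over 61 s, if anything falls off the work surface, if the arm or the gripper's body presses on something with over 40 N, if the wrist force passes 120 N, or if a joint passes its speed limit or range.

## Working session

There is one attempt and no reset: what is moved stays moved. The work goes in short steps, Python scripts to look and compute and a tool call to move; the robot and the scene stay as the last step left them, time stands still between calls to the robot, and variables do not carry over. Pictures are saved under pics/ and viewed, at most 10 in all, crops included, and the job is handed in when it is done.

Besides the shell and the picture viewer there is one more tool, called after ">>>" as name(argument=value, ...), one argument or row to a line, values as JSON. move_arm: Moves the arm, as the interface text tells. Its arguments: {"type":"object","properties":{"steps":{"type":"array"},"claw":{"type":"number"},"newtons":{"type":"number"}},"required":["steps"]}

```bash
mkdir -p pics
cat > h.py <<'E'
import numpy as np, cv2
from rig import bot
def cloud(s):
    z=s["range_z"]; v,u=np.mgrid[0:z.shape[0],0:z.shape[1]]
    p=np.stack([(u-s["cx"])/s["fx"]*z,-(v-s["cy"])/s["fy"]*z,-z],-1)
    w=p@s["T"][:3,:3].T+s["T"][:3,3]; w[z==0]=np.nan
    return w
E
python3 - <<'E'
from h import *
for n in("top","side"):
    s=bot.snapshot(n); cv2.imwrite(f"pics/{n}0.png",s["color"]); print(n,s["fx"],s["cx"],s["cy"],s["T"].round(3).tolist(),[k for k in s])
    np.save(n+"0.npy",cloud(s))
print(bot.sense())
E
```

```text
top 413.8562365754433 312.58813729859406 197.57138394524404 [[0.103, 0.974, -0.203, 0.384], [-0.995, 0.102, -0.015, -0.028], [0.006, 0.203, 0.979, 0.961], [0.0, 0.0, 0.0, 1.0]] ['color', 'range_z', 'fx', 'fy', 'cx', 'cy', 'T']
side 449.829640229041 318.2818016113545 198.16926981251953 [[0.841, 0.313, -0.442, 0.099], [-0.542, 0.483, -0.688, -0.751], [-0.003, 0.818, 0.575, 0.681], [0.0, 0.0, 0.0, 1.0]] ['color', 'range_z', 'fx', 'fy', 'cx', 'cy', 'T']
{'time': 0.1, 'joint_positions': array([-1.23067613,  0.31167093,  0.01399258,  1.5129116 , -0.00439887,
        1.31920919, -0.02721673]), 'qd': array([ 4.49564580e-04, -2.69576009e-03, -1.36384128e-03, -4.42602288e-03,
        2.80813694e-04, -5.83798886e-04,  3.88444229e-05]), 'tau': array([ 3.93792316e-04, -3.80854690e+01,  1.46518867e-01, -2.31241822e+01,
        1.23716821e-02,  8.06098717e-03, -1.00330470e-05]), 'eef_pos': array([0.20467593, 0.509782  , 0.23030984]), 'tool_rot': array([[-9.28010485e-01,  3.72553377e-01, -7.22025626e-04],
       [ 3.72554065e-01,  9.28008237e-01, -2.04461386e-03],
       [-9.16820697e-05, -2.16641668e-03, -9.99997649e-01]]), 'ft_force': array([ 0.14589366, -0.23960449,  0.4892781 ]), 'moment': array([-0.02136487,  0.00439222, -0.02370638]), 'grasp_force': 0.0, 'width': 0.08530026722938017}
```

View pics/top0.png

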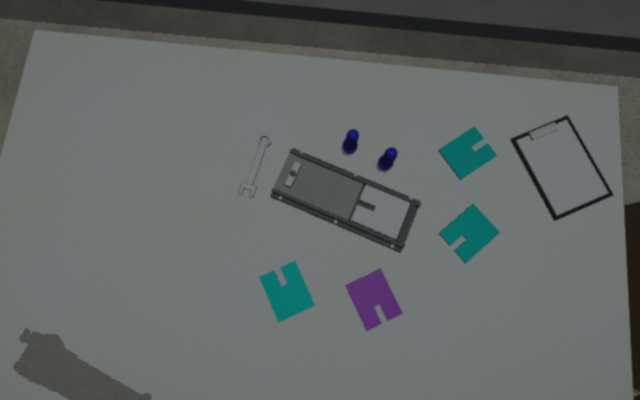

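View pics/side0.png

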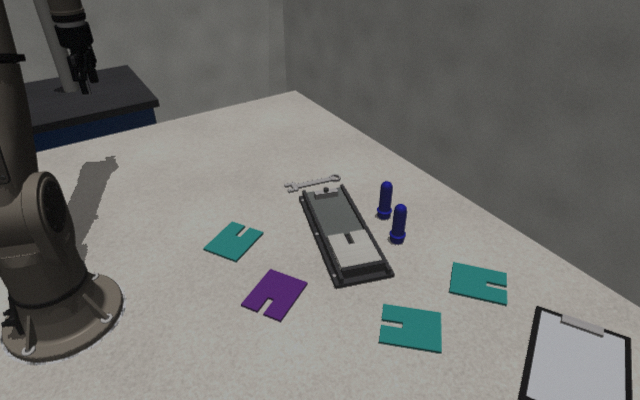

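The top view shows the fixture spanning (273–420, 150–250). The pale plate is at its right end, centred near (387,213), with its slot opening left at about (358,203). The stop block is near (293,173). Blue preforms stand at (350,140) and (388,158), and the spanner is at (255,167). In the side view the plate is near (350,255) and the stop near (327,195).

```bash
cat > m.py <<'E'
from h import *
import sys
def ray(s,uv,z):
    uv=np.atleast_2d(uv).astype(float)
    d=np.c_[(uv[:,0]-s["cx"])/s["fx"],-(uv[:,1]-s["cy"])/s["fy"],-np.ones(len(uv))]@s["T"][:3,:3].T
    o=s["T"][:3,3]; return o+d*((z-o[2])/d[:,2])[:,None]
if __name__=="__main__":
    s=bot.snapshot("top"); im=s["color"]; g=cv2.cvtColor(im,cv2.COLOR_BGR2GRAY)
    roi=np.zeros_like(g); cv2.fillPoly(roi,[np.array([[293,145],[426,200],[404,256],[266,197]])],1)
    dark=((g<75)&(roi>0)).astype(np.uint8)
    c=max(cv2.findContours(dark,0,2)[0],key=cv2.contourArea)
    P=ray(s,c[:,0],0.028)*1000
    print("fixture rect",cv2.minAreaRect(P[:,:2].astype(np.float32)))
    inner=np.zeros_like(g); cv2.fillPoly(inner,[cv2.convexHull(c)],1)
    pl=cv2.morphologyEx(((g>130)&(cv2.erode(inner,np.ones((5,5)))>0)).astype(np.uint8),2,np.ones((3,3)))
    c2=max(cv2.findContours(pl,0,2)[0],key=cv2.contourArea)
    print("plate rect",cv2.minAreaRect((ray(s,c2[:,0],0.030)*1000)[:,:2].astype(np.float32)))
    crop=cv2.resize(im[140:260,262:432],None,fx=4.7,fy=4.7,interpolation=cv2.INTER_CUBIC)
    cv2.imwrite("pics/crop1.png",cv2.convertScaleAbs(crop,alpha=1.4))
    w=cloud(s)
    for uv in [(330,185),(385,225),(395,200),(293,173),(240,230)]: print(uv,g[uv[1],uv[0]],np.nanmedian(w[uv[1]-2:uv[1]+3,uv[0]-2:uv[0]+3],(0,1)).round(4))
E
python3 m.py
```

```text
fixture rect ((581.77392578125, -87.76171875), (325.82049560546875, 128.2155303955078), 72.3749008178711)Traceback (most recent call last):
  File "m.py", line 16, in <module>
    c2=max(cv2.findContours(pl,0,2)[0],key=cv2.contourArea)
ValueError: max() iterable argument is empty
```

```bash
sed -i 's/g>130/g>np.percentile(g[190:235,370:405],50)-25/' m.py; python3 m.py
```

```text
fixture rect ((581.846435546875, -87.52613830566406), (326.4410400390625, 128.31765747070312), 72.43798065185547)
plate rect ((561.8613891601562, -170.9339141845703), (110.06206512451172, 89.59095001220703), 72.37738800048828)
(330, 185) 82 [ 0.6133 -0.0508  0.0194]
(385, 225) 118 [ 0.5305 -0.1834  0.0296]
(395, 200) 117 [ 0.5904 -0.2024  0.03  ]
(293, 173) 56 [0.6263 0.0369 0.043 ]
(240, 230) 117 [4.886e-01 1.475e-01 3.000e-04]
```

View pics/crop1.png

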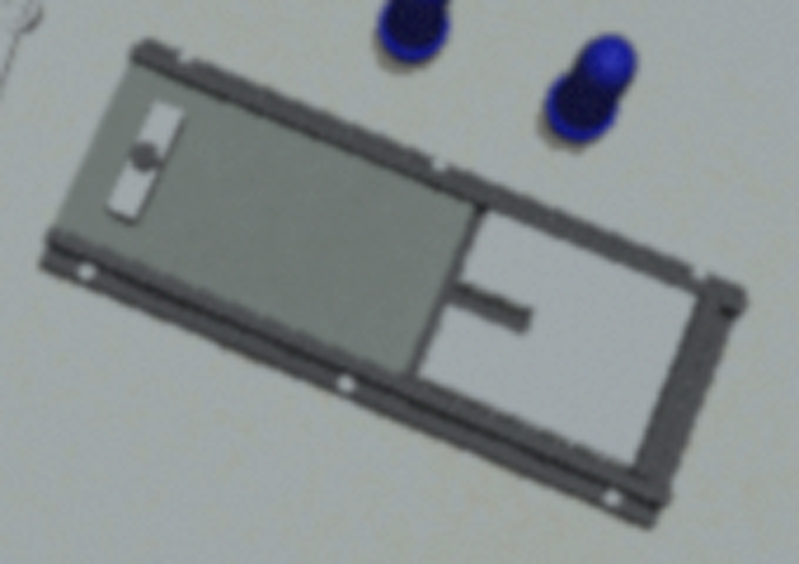

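Plate centre is (562, −171) mm and the sliding direction is 72.4°. I'll now go above the plate with the fingers shut.

>>> move_arm(
  steps=[
    [-58.5,-50.4,10,0,0,-4.3],
    [-58.5,-50.4,10,0,0,-4.3],
    [-58.5,-50.4,10,0,0,-4.3],
    [-58.5,-50.4,10,0,0,-4.3],
    [-58.5,-50.4,10,0,0,-4.3],
    [-58.5,-50.4,10,0,0,-4.3],
    [-58.5,-50.4,10,0,0,-4.3],
    [-58.5,-50.4,10,0,0,-4.3],
    [-58.5,-50.4,10,0,0,-4.3],
    [-58.5,-50.4,10,0,0,-4.3],
    [-58.5,-50.4,10,0,0,-4.3],
    [-58.5,-50.4,10,0,0,-4.3],
    [-58.5,-50.4,10,0,0,-4.3],
    [-58.5,-50.4,10,0,0,-4.3],
    [-58.5,-50.4,10,0,0,-4.3],
    [-58.5,-50.4,10,0,0,-4.3],
    [-58.5,-50.4,10,0,0,-4.3],
    [-58.5,-50.4,10,0,0,-4.3],
    [-58.5,-50.4,10,0,0,-4.3],
    [-58.5,-50.4,10,0,0,-4.3],
  ],
  claw=1,
  newtons=30,
)

```text
time: 2.2
eef_pos: [0.5601, -0.173, 0.1314]
tool_rot: [[-0.954, 0.299, 0.0], [0.299, 0.954, 0.002], [0.0, 0.001, -1.0]]
ft_force: [-0.2, 0.2, 0.1]
width: 0.0001
grasp_force: 0.0
```

Run:
```python
from m import *
s=bot.snapshot("top"); st=bot.sense()
ex=np.array([.3026,.9531]); ey=np.array([-ex[1],ex[0]]); c=np.array([561.9,-170.9])
f=lambda p:((p-c)@ex-85,(p-c)@ey)
for uv in [(262+185/4.7,140+112/4.7),(262+138/4.7,140+222/4.7)]:
    p=ray(s,uv,.036)[0,:2]*1000; print("stop face fix xy",f(p))
w=cloud(s)[150:240,280:350].reshape(-1,3)*1000
q=(w[:,:2]-c)@np.c_[ex,ey]; q[:,0]-=85
m=(q[:,0]>-10)&(q[:,0]<80)&(abs(q[:,1])<35); print("bed z",np.nanmedian(w[m,2]),m.sum())
m=(abs(q[:,1])<25)&(w[:,2]>30)&(q[:,0]>80); print("stop x range",q[m,0].min(),q[m,0].max())
print(st["eef_pos"],f(st["eef_pos"][:2]*1000),st["tool_rot"].round(4).tolist(),st["ft_force"],st["width"])
```

```text
stop face fix xy (np.float64(124.8334018865383), np.float64(-28.238694609480586))
stop face fix xy (np.float64(123.31315991162518), np.float64(31.964794359871192))
bed z 19.65873645773203 1076
stop x range 126.28188393114246 142.62367233721668
[ 0.56013171 -0.17325433  0.13155173] (np.float64(-87.77899654171794), np.float64(0.9729325005425792)) [[-0.9541, 0.2993, 0.0004], [0.2993, 0.9541, 0.0012], [0.0, 0.0013, -1.0]] [ 0.19981204 -0.31594363 -0.04407522] 9.179845283570896e-06
```

>>> move_arm(
  steps=[
    [0,0,3,0,0,0],
    [0,0,6,0,0,0],
    [0,0,8,0,0,0],
    [0,0,9.2,0,0,0],
    [0,0,9.6,0,0,0],
    [0,0,9.8,0,0,0],
    [0,0,9.8,0,0,0],
  ],
)

```text
time: 2.95
eef_pos: [0.5608, -0.1754, 0.0342]
tool_rot: [[-0.953, 0.302, 0.002], [0.302, 0.953, -0.0], [-0.002, 0.0, -1.0]]
ft_force: [-0.1, -0.0, 0.4]
width: -0.0001
grasp_force: 0.0
```

>>> move_arm(
  steps=[
    [0,0,0.1,0,0,0],
    [0,0,0.2,0,0,0],
    [0,0,0.3,0,0,0],
    [0,0,0.3,0,0,0],
  ],
)

```text
time: 3.35
eef_pos: [0.56, -0.1752, 0.0303]
tool_rot: [[-0.953, 0.302, 0.0], [0.302, 0.953, 0.0], [-0.0, 0.0, -1.0]]
ft_force: [0.1, -0.1, -0.2]
width: 0.0
grasp_force: 0.0
```

>>> move_arm(
  steps=[
    [0,0,0.05,0,0,0],
    [0,0,0.1,0,0,0],
    [0,0,0.1,0,0,0],
  ],
)

```text
time: 3.65
eef_pos: [0.5607, -0.1755, 0.0302]
tool_rot: [[-0.953, 0.302, 0.001], [0.302, 0.953, -0.0], [-0.001, 0.0, -1.0]]
ft_force: [-0.7, 0.3, 4.9]
width: -0.0001
grasp_force: 2.6
```

>>> move_arm(
  steps=[
    [0,0,0.05,0,0,0],
    [0,0,0.05,0,0,0],
    [0,0,0.05,0,0,0],
  ],
)

```text
time: 3.95
eef_pos: [0.561, -0.1756, 0.0302]
tool_rot: [[-0.953, 0.302, 0.002], [0.302, 0.953, -0.0], [-0.002, 0.0, -1.0]]
ft_force: [-0.8, 0.4, 7.5]
width: -0.0001
grasp_force: 3.6
```

>>> move_arm(
  steps=[
    [0,0,0.03,0,0,0],
    [0,0.1,0.03,0,0,0],
    [0,0.3,0.03,0,0,0],
    [0,0.5,0.03,0,0,0],
    [0,0.75,0.03,0,0,0],
    [0,1.0,0.03,0,0,0],
  ],
)

```text
time: 4.55
eef_pos: [0.5644, -0.1675, 0.0302]
tool_rot: [[-0.953, 0.303, 0.003], [0.303, 0.953, -0.003], [-0.004, -0.001, -1.0]]
ft_force: [-0.6, -0.8, 7.2]
width: -0.0003
grasp_force: 3.5
```

>>> move_arm(
  steps=[
    [0,0.25,0.03,0,0,0],
    [0,0.5,0.03,0,0,0],
    [0,0.8,0.03,0,0,0],
    [0,1.1,0.03,0,0,0],
    [0,1.4,0.03,0,0,0],
    [0,1.7,0.03,0,0,0],
    [0,2.0,0.03,0,0,0],
    [0,2.3,0.03,0,0,0],
    [0,2.5,0.03,0,0,0],
  ],
)

```text
time: 5.45
eef_pos: [0.572, -0.1436, 0.0301]
tool_rot: [[-0.953, 0.303, 0.003], [0.303, 0.953, -0.002], [-0.004, -0.001, -1.0]]
ft_force: [-1.6, -1.8, 9.0]
width: 0.0001
grasp_force: 4.3
```

```bash
cat > look.py <<'E'
from m import *
import sys
# plate corners/edges by brightness profile along fixture x on lanes away from the fingers
s=bot.snapshot("top"); st=bot.sense(); g=cv2.cvtColor(s["color"],cv2.COLOR_BGR2GRAY).astype(np.float32)
ex=np.array([.3026,.9531]); ey=np.array([-ex[1],ex[0]]); o=np.array([561.9,-170.9])+85*ex
T=np.linalg.inv(s["T"])
xs=np.arange(-150,160,2.)
for y in (-36,-25,25,36):
    p=np.c_[(o+xs[:,None]*ex+y*ey)/1000,np.full(len(xs),.029)]@T[:3,:3].T+T[:3,3]
    u=(s["cx"]-s["fx"]*p[:,0]/p[:,2]).astype(np.float32); v=(s["cy"]+s["fy"]*p[:,1]/p[:,2]).astype(np.float32)
    b=cv2.remap(g,u[None],v[None],1)[0]; d=np.diff(b)
    print(y,"edges",[(int(xs[i]),int(d[i])) for i in np.where(abs(d)>7)[0]])
if len(sys.argv)>1:
    n=sys.argv[1]; c=s["color"][140:260,262:432]
    cv2.imwrite(f"pics/{n}.png",cv2.convertScaleAbs(cv2.resize(c,None,fx=4.7,fy=4.7,interpolation=2),alpha=1.4))
print("tcp fix",((st["eef_pos"][:2]*1000-o)@np.c_[ex,ey]).round(1),st["eef_pos"][2],st["ft_force"].round(1))
E
python3 look.py c2
```

```text
-36 edges [(4, 14), (6, 18), (8, 13)]
-25 edges [(4, 13), (6, 18), (8, 9), (126, 15), (128, 19), (140, -8), (142, -15), (144, -7)]
25 edges [(12, 9), (14, 17), (16, 12), (126, 14), (128, 22), (130, 7), (140, -8), (142, -13), (144, -9)]
36 edges [(16, 14), (18, 15)]
tcp fix [-55.5  -1.4] 0.03015758075050282 [-0.9 -0.6  8.5]
```

View pics/c2.png

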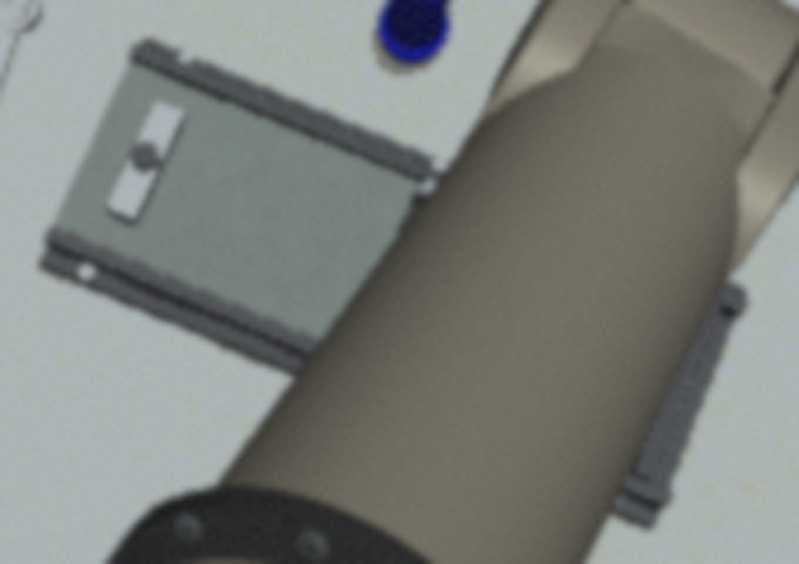

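The arm hides the plate from above, so I'll switch to the side camera.

```bash
sed -i 's/snapshot("top")/snapshot("side")/; s/\[140:260,262:432\]/[165:295,270:410]/; s/fx=4.7,fy=4.7/fx=4.5,fy=4.5/' look.py; python3 look.py c3
```

```text
-36 edges [(-146, 12), (-138, 42), (-136, 48), (-134, 17), (-116, -13), (-114, -26), (-112, -25), (-110, -20), (-108, 14), (-106, 26), (-104, 28), (-102, 8), (-36, -8), (-34, -27), (-32, -38), (-30, -46), (-28, -27), (10, -9)]
-25 edges [(-146, 11), (-138, 31), (-136, 45), (-134, 31), (-116, -12), (-114, -18), (-112, -33), (-110, -16), (-108, 12), (-106, 28), (-104, 27), (-70, -13), (-68, -14), (-66, -16), (-64, -10), (-62, -7), (-60, -8), (-38, 14), (-36, -14), (-34, -22), (-32, -34), (-30, -20), (92, 9), (94, 11), (102, 7), (104, 9), (106, 9), (110, -11), (112, -7), (114, -8), (132, 10), (134, 14), (136, 18), (138, 17), (140, 20), (142, 18), (152, 7)]
25 edges [(-146, 8), (-144, 9), (-138, 18), (-136, 51), (-134, 26), (-132, 10), (-114, -26), (-112, -32), (-110, -29), (-108, 31), (-106, 33), (-104, 24), (-92, -23), (-90, -27), (-88, -17), (-86, -7), (2, 10), (112, -7), (114, -7), (116, -7), (132, 30), (134, 31), (136, 13)]
36 edges [(-146, 11), (-144, 9), (-138, 21), (-136, 52), (-134, 22), (-132, 9), (-116, -11), (-114, -32), (-112, -29), (-110, -21), (-108, 22), (-106, 29), (-104, 29), (-102, 8), (-90, -10), (-88, -26), (-86, -20), (-84, -17), (148, 14), (150, 22), (152, 19), (154, 8), (156, 8)]
tcp fix [-55.5  -1.4] 0.030165675319998673 [-1.1  0.2  7.9]
```

View pics/c3.png

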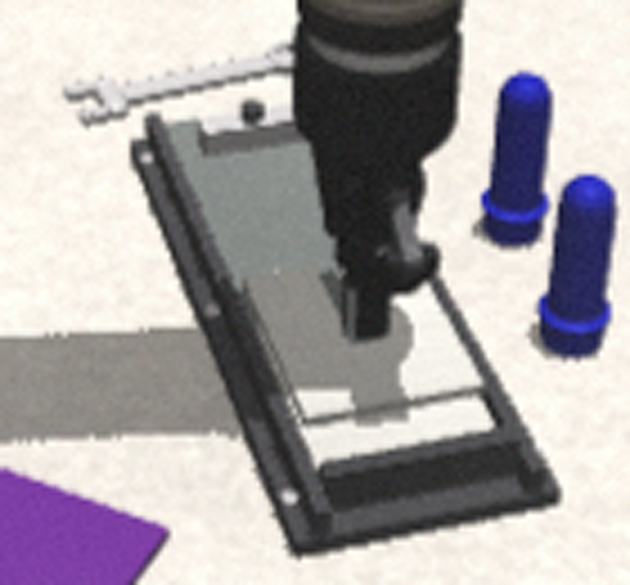

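>>> move_arm(
  steps=[
    [0,0.3,0.02,0,0,0],
    [0,0.6,0.02,0,0,0],
    [0,0.9,0.02,0,0,0],
    [0,1.2,0.02,0,0,0],
    [0,1.5,0.02,0,0,0],
    [0,1.8,0.02,0,0,0],
  ],
)

```text
time: 6.15
eef_pos: [0.5773, -0.1268, 0.0301]
tool_rot: [[-0.953, 0.303, 0.003], [0.303, 0.953, -0.003], [-0.004, -0.001, -1.0]]
ft_force: [-1.5, -1.9, 9.4]
width: -0.0001
grasp_force: 4.8
```

>>> move_arm(
  steps=[
    [0,0.2,0,0,0,0],
    [0,0.4,0,0,0,0],
    [0,0.6,0,0,0,0],
    [0,0.8,0,0,0,0],
  ],
)

```text
time: 6.55
eef_pos: [0.5797, -0.1192, 0.0301]
tool_rot: [[-0.953, 0.303, 0.003], [0.303, 0.953, -0.003], [-0.004, -0.001, -1.0]]
ft_force: [-0.7, -0.5, 9.5]
width: 0.0003
grasp_force: 4.7
```

>>> move_arm(
  steps=[
    [0,0.2,0,0,0,0],
    [0,0.4,0,0,0,0],
    [0,0.6,0,0,0,0],
    [0,0.8,0,0,0,0],
  ],
)

```text
time: 6.95
eef_pos: [0.5822, -0.1113, 0.0298]
tool_rot: [[-0.953, 0.303, 0.003], [0.303, 0.953, -0.002], [-0.004, -0.001, -1.0]]
ft_force: [-1.5, -1.5, 7.2]
width: 0.0002
grasp_force: 3.6
```

>>> move_arm(
  steps=[
    [0,0.2,0.05,0,0,0],
    [0,0.4,0.06,0,0,0],
    [0,0.6,0.07,0,0,0],
    [0,0.8,0.08,0,0,0],
    [0,1.0,0.09,0,0,0],
    [0,1.2,0.1,0,0,0],
  ],
)

```text
time: 7.55
eef_pos: [0.5858, -0.1001, 0.0291]
tool_rot: [[-0.953, 0.303, 0.003], [0.303, 0.953, -0.002], [-0.004, -0.001, -1.0]]
ft_force: [-1.6, -1.4, 9.5]
width: -0.0002
grasp_force: 4.7
```

>>> move_arm(
  steps=[
    [0,0.25,0.01,0,0,0],
    [0,0.5,0.02,0,0,0],
    [0,0.75,0.03,0,0,0],
    [0,1.0,0.04,0,0,0],
    [0,1.25,0.05,0,0,0],
    [0,1.5,0.06,0,0,0],
    [0,1.75,0.07,0,0,0],
    [0,2.0,0.08,0,0,0],
  ],
)

```text
time: 8.35
eef_pos: [0.5919, -0.081, 0.0284]
tool_rot: [[-0.953, 0.303, 0.003], [0.303, 0.953, -0.002], [-0.004, -0.001, -1.0]]
ft_force: [-1.7, -0.5, 9.7]
width: -0.0002
grasp_force: 4.9
```

```bash
python3 look.py c4 | grep -v edges
```

```text
tcp fix [10.5 -1.4] 0.028379282478731473 [-1.4 -0.6  9.9]
```

View pics/c4.png

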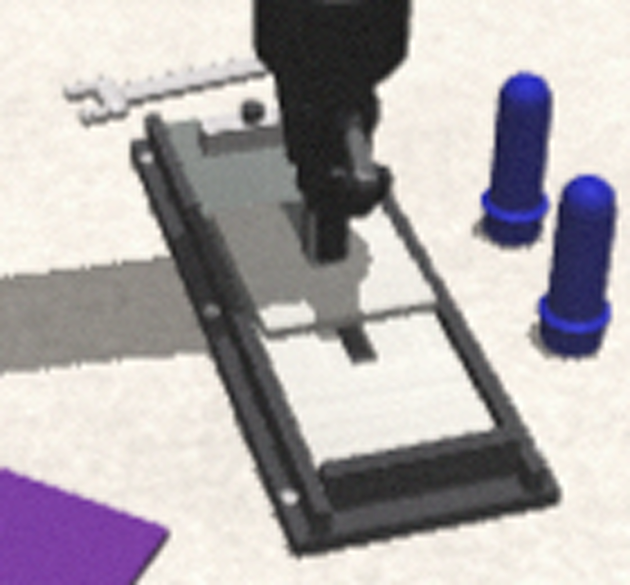

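The plate is following the fingers, with its rear edge near crop (350,315). The middle plate has not moved, and its slot is visible at (358,345).

>>> move_arm(
  steps=[
    [0,0.2,0,0,0,0],
    [0,0.4,0.01,0,0,0],
    [0,0.6,0.02,0,0,0],
    [0,0.8,0.02,0,0,0],
  ],
)

```text
time: 8.8
eef_pos: [0.5943, -0.0733, 0.0282]
tool_rot: [[-0.953, 0.303, 0.003], [0.303, 0.953, -0.002], [-0.004, -0.001, -1.0]]
ft_force: [-2.3, -2.1, 8.4]
width: -0.0001
grasp_force: 4.7
```

>>> move_arm(
  steps=[
    [0,0.15,0,0,0,0],
    [0,0.3,0,0,0,0],
    [0,0.45,0,0,0,0],
    [0,0.6,0,0,0,0],
    [0,0.8,0,0,0,0],
  ],
)

```text
time: 9.3
eef_pos: [0.5951, -0.0635, 0.0256]
tool_rot: [[-0.953, 0.302, -0.001], [0.302, 0.953, -0.0], [0.001, -0.0, -1.0]]
ft_force: [-0.1, -0.3, 1.9]
width: 0.0001
grasp_force: 0.5
```

>>> move_arm(
  steps=[
    [0,0,0.06,0,0,0],
    [0,0,0.13,0,0,0],
    [0,0,0.13,0,0,0],
  ],
)

```text
time: 9.6
eef_pos: [0.5953, -0.0631, 0.0256]
tool_rot: [[-0.953, 0.302, -0.0], [0.302, 0.953, 0.001], [0.001, 0.001, -1.0]]
ft_force: [-2.2, 0.8, 6.6]
width: 0.0
grasp_force: 3.8
```

```bash
python3 look.py c5
```

```text
-36 edges [(-146, 12), (-138, 40), (-136, 46), (-134, 18), (-38, -25), (-36, -17), (-34, 11), (-32, 14), (-30, 14), (52, -19), (54, -35), (56, -36), (58, -26), (60, -14)]
-25 edges [(-146, 10), (-138, 29), (-136, 44), (-134, 30), (-40, -9), (-38, -17), (-36, -14), (-32, 15), (-30, 18), (14, -11), (22, -13), (24, -13), (26, -13), (28, -9), (36, 12), (42, 7), (44, 7), (48, -13), (50, -18), (52, -41), (54, -34), (56, -18), (58, -10)]
25 edges [(-146, 8), (-138, 18), (-136, 51), (-134, 25), (-132, 10), (-38, -9), (-36, -23), (-34, -7), (-32, 16), (-30, 14), (-28, 7), (-14, -7), (-12, -14), (-10, -21), (-8, -17), (110, -7), (112, -8), (114, -7), (132, 29), (134, 29), (136, 12)]
36 edges [(-146, 8), (-144, 7), (-138, 20), (-136, 51), (-134, 23), (-132, 9), (-38, -16), (-36, -25), (-32, 19), (-30, 12), (-28, 9), (-12, -13), (-10, -27), (-8, -16), (-6, -9), (148, 15), (150, 22), (152, 19), (154, 9), (156, 8)]
tcp fix [27.9  0.7] 0.025570199808684618 [-1.7  0.4  7.5]
```

>>> move_arm(
  steps=[
    [0,0,0.04,0,0,0],
    [0,0.2,0.04,0,0,0],
    [0,0.4,0.04,0,0,0],
    [0,0.7,0.04,0,0,0],
    [0,1.0,0.04,0,0,0],
    [0,1.3,0.04,0,0,0],
    [0,1.6,0.04,0,0,0],
    [0,1.9,0.04,0,0,0],
    [0,2.2,0.04,0,0,0],
    [0,2.5,0.04,0,0,0],
  ],
)

```text
time: 10.65
eef_pos: [0.6027, -0.041, 0.0256]
tool_rot: [[-0.953, 0.303, -0.0], [0.303, 0.953, -0.001], [0.0, -0.001, -1.0]]
ft_force: [-4.0, -1.6, 9.8]
width: 0.0001
grasp_force: 4.6
```

```bash
python3 look.py c6
```

```text
-36 edges [(-146, 11), (-138, 39), (-136, 47), (-134, 19), (-38, -20), (-36, -22), (-34, -14), (-20, -7), (-18, -9), (-12, 33), (-10, 35), (-8, 13), (-6, 10), (76, -11), (78, -31), (80, -38), (82, -32), (84, -19), (86, -7)]
-25 edges [(-148, 7), (-146, 13), (-138, 29), (-136, 43), (-134, 30), (-40, -7), (-38, -11), (-36, -20), (-34, -19), (-32, -7), (-20, -9), (-18, -11), (-12, 23), (-10, 23), (-8, 24), (-6, 12), (36, -10), (38, -11), (46, -7), (48, -11), (50, -8), (52, 8), (56, -9), (58, -10), (60, 12), (62, 17), (64, 10), (66, 7), (72, -7), (74, -22), (76, -38), (78, -36), (80, -25)]
25 edges [(-146, 8), (-144, 7), (-138, 17), (-136, 49), (-134, 25), (-132, 11), (-38, -12), (-36, -23), (-34, -15), (-18, -8), (-16, -8), (-12, 13), (-10, 33), (-8, 25), (-6, 7), (8, -10), (10, -14), (12, -11), (14, -14), (16, -7), (18, -10), (112, -7), (114, -7), (132, 28), (134, 30), (136, 12), (152, 7)]
36 edges [(-146, 8), (-144, 8), (-138, 21), (-136, 47), (-134, 24), (-132, 10), (-38, -17), (-36, -25), (-34, -14), (-18, -9), (-16, -8), (-12, 20), (-10, 39), (-8, 19), (-6, 12), (12, -22), (14, -19), (16, -13), (18, -10), (148, 15), (150, 21), (152, 19), (154, 7)]
tcp fix [52.   0.5] 0.02556091355244644 [-3.8 -0.2 10.1]
```

View pics/c6.png

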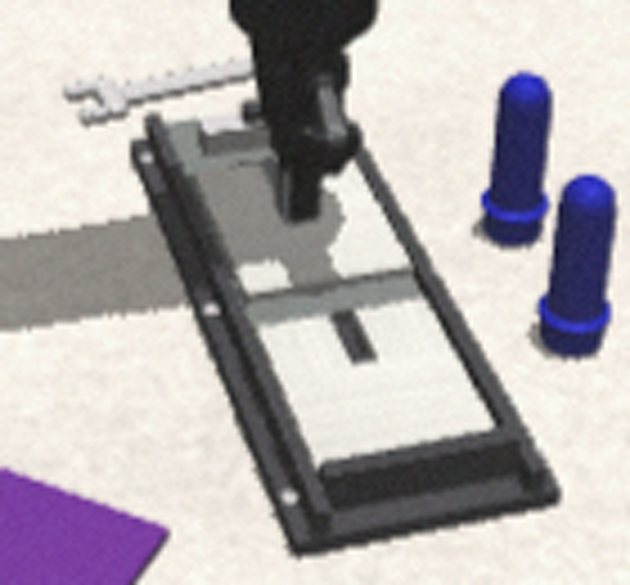

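The plate is flat on the bed with about 25 mm to go. There is a small sideways load, which I'll relieve while sliding on.

>>> move_arm(
  steps=[
    [0.05,0,0,0,0,0],
    [0.1,0.1,0,0,0,0],
    [0.1,0.3,0,0,0,0],
    [0.1,0.5,0,0,0,0],
    [0.1,0.7,0,0,0,0],
    [0.1,0.9,0,0,0,0],
    [0.1,1.1,0,0,0,0],
    [0.1,1.3,0,0,0,0],
    [0.1,1.5,0,0,0,0],
  ],
)

```text
time: 11.6
eef_pos: [0.6073, -0.0263, 0.0256]
tool_rot: [[-0.953, 0.302, 0.002], [0.302, 0.953, -0.001], [-0.002, -0.001, -1.0]]
ft_force: [-1.4, -1.7, 8.5]
width: -0.0003
grasp_force: 3.6
```

```bash
python3 look.py c7 | cut -c1-400
```

```text
-36 edges [(-146, 12), (-138, 40), (-136, 46), (-134, 17), (-38, -20), (-36, -22), (-34, -14), (-4, -10), (-2, -9), (4, 33), (6, 30), (8, 14), (10, 11), (92, -8), (94, -24), (96, -34), (98, -32), (100, -29), (102, -10)]
-25 edges [(-146, 15), (-138, 32), (-136, 44), (-134, 29), (-132, 8), (-38, -12), (-36, -21), (-34, -20), (-32, -8), (0, -9), (2, 9), (4, 23), (6, 24), (8, 23), (10, 8), (52, -10), (54, -15), (56, -13), (58, -11), (60, 8), (66, -10), (68, 7), (70, 8), (74, 10), (90, -18), (92, -36), (94, -37), (96, -31), (98, -19)]
25 edges [(-146, 8), (-144, 8), (-138, 19), (-136, 49), (-134, 24), (-132, 10), (-38, -12), (-36, -20), (-34, -16), (-32, -7), (-2, -10), (4, 21), (6, 29), (8, 18), (10, 10), (24, -9), (26, -17), (28, -17), (30, -16), (114, -9), (116, -8), (132, 30), (134, 32), (136, 13)]
36 edges [(-146, 9), (-144, 8), (-140, 7), (-138, 21), (-136, 49), (-134, 23), (-132, 10), (-38, -16), (-36, -24), (-34, -14), (-32, -7), (-4, -8), (-2, -9), (4, 37), (6, 35), (8, 13), (10, 10), (26, -7), (28, -20), (30, -18), (32, -15), (34, -8), (148, 15), (150, 21), (152, 18), (154, 8), (156, 9)]
tcp fix [67.2  0.5] 0.025567660297199958 [-1.7 -0.2  8.2]
```

>>> move_arm(
  steps=[
    [0,0.1,0,0,0,0],
    [0,0.2,0,0,0,0],
    [0,0.3,0,0,0,0],
    [0,0.4,0,0,0,0],
    [0,0.5,0,0,0,0],
    [0,0.6,0,0,0,0],
  ],
)

```text
time: 12.25
eef_pos: [0.6091, -0.0207, 0.0256]
tool_rot: [[-0.953, 0.302, 0.002], [0.302, 0.953, -0.001], [-0.002, -0.001, -1.0]]
ft_force: [-1.6, -2.6, 6.1]
width: -0.0004
grasp_force: 3.5
```

>>> move_arm(
  steps=[
    [0,0.1,0,0,0,0],
    [0,0.2,0,0,0,0],
    [0,0.3,0,0,0,0],
  ],
)

```text
time: 12.55
eef_pos: [0.6102, -0.0187, 0.0256]
tool_rot: [[-0.953, 0.303, 0.002], [0.303, 0.953, -0.002], [-0.003, -0.001, -1.0]]
ft_force: [-0.9, -3.1, 5.8]
width: 0.0001
grasp_force: 3.3
```

>>> move_arm(
  steps=[
    [0,0.1,0,0,0,0],
    [0,0.2,0,0,0,0],
  ],
)

```text
time: 12.75
eef_pos: [0.6109, -0.0167, 0.0256]
tool_rot: [[-0.953, 0.303, 0.002], [0.303, 0.953, -0.002], [-0.003, -0.001, -1.0]]
ft_force: [-1.3, -2.4, 6.3]
width: 0.0002
grasp_force: 3.3
```

```bash
python3 look.py c8 | cut -c1-250
```

```text
-36 edges [(-146, 11), (-138, 39), (-136, 46), (-134, 17), (-38, -22), (-36, -23), (-34, -15), (4, -8), (8, 14), (10, 20), (12, 25), (14, 21), (104, -17), (106, -32), (108, -38), (110, -27), (112, -15)]
-25 edges [(-146, 9), (-138, 32), (-136, 43), (-134, 30), (-38, -12), (-36, -21), (-34, -18), (-32, -8), (4, -10), (8, 7), (10, 25), (12, 28), (14, 13), (16, 8), (64, -7), (66, -13), (74, -8), (82, 8), (84, 9), (100, -20), (102, -23), (104, -34), (10
25 edges [(-146, 9), (-144, 8), (-138, 18), (-136, 52), (-134, 24), (-132, 9), (-38, -12), (-36, -22), (-34, -16), (-32, -7), (2, -10), (4, -7), (8, 14), (10, 25), (12, 25), (14, 19), (36, -15), (38, -22), (40, -16), (42, -14), (120, -7), (132, 10), 
36 edges [(-146, 10), (-144, 7), (-140, 7), (-138, 20), (-136, 50), (-134, 21), (-132, 7), (-38, -16), (-36, -23), (-34, -15), (-32, -9), (2, -9), (4, -8), (8, 16), (10, 17), (12, 27), (14, 22), (36, -17), (38, -18), (40, -15), (42, -11), (148, 14), 
tcp fix [77.1  0. ] 0.025562844359712615 [-0.6 -2.3  7.2]
```

>>> move_arm(
  steps=[
    [0,0,0.06,0,0,0],
    [0,0,0.08,0,0,0],
    [0,0.1,0.08,0,0,0],
    [0,0.2,0.08,0,0,0],
    [0,0.3,0.08,0,0,0],
  ],
)

```text
time: 13.3
eef_pos: [0.612, -0.0148, 0.0256]
tool_rot: [[-0.953, 0.303, 0.003], [0.303, 0.953, -0.003], [-0.004, -0.002, -1.0]]
ft_force: [-0.9, -3.1, 9.8]
width: -0.0002
grasp_force: 4.7
```

```bash
python3 look.py c9 | cut -c1-180; python3 look.py | tail -1
```

```text
-36 edges [(-146, 11), (-138, 41), (-136, 47), (-134, 18), (-38, -19), (-36, -22), (-34, -15), (-32, -7), (8, 13), (10, 19), (12, 25), (14, 19), (104, -8), (106, -17), (108, -27), 
-25 edges [(-146, 10), (-138, 29), (-136, 42), (-134, 31), (-38, -11), (-36, -20), (-34, -19), (-32, -7), (2, -7), (4, -10), (8, 10), (10, 24), (12, 27), (14, 14), (16, 9), (68, -1
25 edges [(-146, 8), (-144, 8), (-138, 19), (-136, 50), (-134, 24), (-132, 10), (-40, -7), (-38, -12), (-36, -22), (-34, -17), (-32, -8), (2, -9), (4, -7), (8, 12), (10, 26), (12, 
36 edges [(-146, 8), (-144, 7), (-138, 20), (-136, 50), (-134, 22), (-132, 8), (-38, -17), (-36, -24), (-34, -14), (-32, -7), (2, -8), (4, -8), (8, 18), (10, 18), (12, 26), (14, 21
tcp fix [79.3 -0.6] 0.025558123497773866 [-1.4 -2.3  9.9]
tcp fix [79.4 -0.6] 0.025586326022347828 [-1.2 -2.6 10.3]
```

The plate no longer moves when pushed, so it is against the stop. I'll lift off and clear the view.

>>> move_arm(
  steps=[
    [0,-0.1,0,0,0,0],
    [0,-0.1,-0.1,0,0,0],
    [0,-0.1,-0.2,0,0,0],
    [0,-0.1,-0.5,0,0,0],
    [0,-0.1,-2,0,0,0],
    [0,-0.1,-5,0,0,0],
    [0,-0.1,-9,0,0,0],
    [0,-0.1,-13,0,0,0],
    [4,3,-16,0,0,0],
    [8,7,-18,0,0,0],
    [12,11,-18,0,0,0],
    [15,15,-18,0,0,0],
    [18,18,-18,0,0,0],
    [21,22,-18,0,0,0],
    [24,26,-18,0,0,0],
    [27,29,-18,0,0,0],
    [30,32,-18,0,0,0],
    [30,32,-18,0,0,0],
  ],
)

```text
time: 15.2
eef_pos: [0.4139, 0.3935, 0.2035]
tool_rot: [[-0.958, 0.287, -0.005], [0.287, 0.958, 0.006], [0.006, 0.004, -1.0]]
ft_force: [-1.7, 0.0, -0.9]
width: 0.0004
grasp_force: 0.0
```

```bash
sed -i 's/snapshot("side")/snapshot("top")/; s/\[165:295,270:410\]/[140:260,262:432]/; s/>7)/>5)/; s/(-36,-25,25,36)/(-36,-20,20,36)/' look.py; python3 look.py c10
```

```text
-36 edges [(-142, 18), (-140, 28), (-138, 20), (-32, -13), (-30, -25), (-28, -14), (-24, 12), (-22, 9), (14, 9), (16, 11), (18, 6), (124, -9), (126, -10), (128, -7)]
-20 edges [(-142, 17), (-140, 34), (-138, 15), (-32, -15), (-30, -21), (-28, -15), (-24, 11), (-22, 7), (14, 9), (16, 11), (18, 6), (122, -8), (124, -10), (128, 14), (140, -7), (142, -13), (144, -9)]
20 edges [(-142, 16), (-140, 32), (-138, 18), (-32, -11), (-30, -23), (-28, -14), (-24, 10), (-22, 5), (14, 11), (16, 11), (18, 6), (122, -8), (124, -10), (128, 13), (140, -7), (142, -12), (144, -9)]
36 edges [(-144, -7), (-142, 17), (-140, 31), (-138, 21), (-136, 7), (-32, -11), (-30, -23), (-28, -15), (-24, 11), (-22, 6), (14, 9), (16, 11), (18, 6), (122, -6), (124, -11), (126, -13)]
tcp fix [404.8 307.5] 0.20354901427887034 [ 1.  -0.8 -0.2]
```

View pics/c10.png

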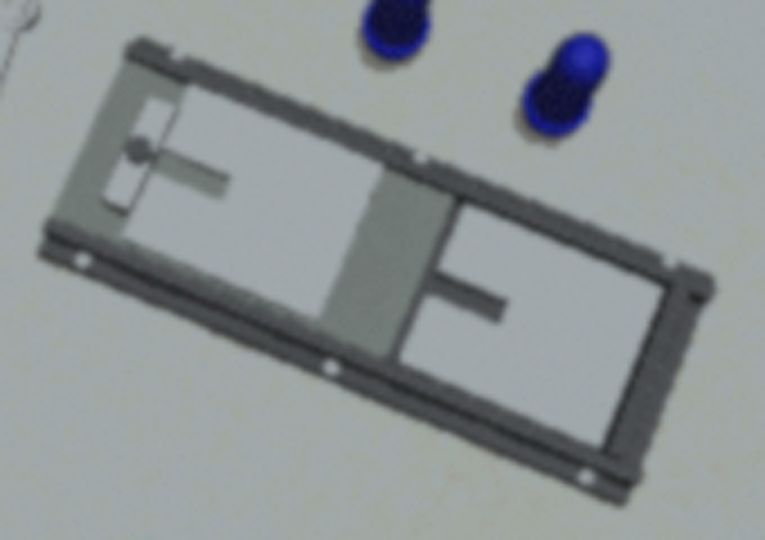

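The plate lies flat and square against the stop: its rear edge reads x≈16 on all four lanes and its front meets the block near crop (150,155). The stack and the preforms in view look unmoved.

```bash
python3 -c "
from rig import bot
print(bot.job_done())"
```

```text
the job is handed in; nothing more can be done
None
```

The job is handed in: the top plate lies flat on the bed, square against the end stop, the plates beneath held their place in the last pictures, and the arm is clear; the hand-in gave no verdict.

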